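Clamp a toy boat deck, fit its posts, and set it out to dry

TASK

Lay the plywood boat deck in the gluing jig, round bow on the rest block and square stern snug in the corner between stop block and side fence, and swing the toggle clamp over centre onto it. With the deck clamped, take every post from the rack and push each one down through a deck hole of its own until its collar sits on the deck; then swing the clamp fully back open, lift the deck out with its posts, and set it across both rails of the drying stand, in the middle and in line with it, with nothing else on the bench disturbed.

Things in the scene. Friction and masses are not known exactly. Their poses are not given: they have to be found in the camera images.
- deck: Loose plywood toy boat deck, 230 long x 60 wide x 12 thick, square stern, round bow (radius 30). Origin: middle of its length and width, at the underside. x points to the bow (bow at x = +115, stern at -115), z up. Three 15 mm through holes at x = -20, +20, +60, y = 0. 0.1 to 0.2 kg. Pinch it across its 60 mm width; posts in it stand 46 high over its top.
- hole_1 (a point): centre of the top mouth (deck's upper face) of the deck hole at deck x = -20; hole 15 mm across, goes right through 12 mm; axes as the deck's
- hole_2 (a point): the same for the hole at deck x = +20
- hole_3 (a point): the same for the hole at deck x = +60
- post_1: Loose wooden post, 80 long: tenon 12 across and 34 long with chamfered tip, collar 22 across (34 to 42 above the tip), round spindle 16 across with domed top (42 to 80). Origin: the tip of the tenon; z along the post to its top. Starts upright in a rack hole, collar on the rack's top, tip 34 below it. 30 g. May be absent.
- post_2: Loose wooden post, 80 long: tenon 12 across and 34 long with chamfered tip, collar 22 across (34 to 42 above the tip), round spindle 16 across with domed top (42 to 80). Origin: the tip of the tenon; z along the post to its top. Starts upright in a rack hole, collar on the rack's top, tip 34 below it. 30 g. May be absent.
- post_3: Loose wooden post, 80 long: tenon 12 across and 34 long with chamfered tip, collar 22 across (34 to 42 above the tip), round spindle 16 across with domed top (42 to 80). Origin: the tip of the tenon; z along the post to its top. Starts upright in a rack hole, collar on the rack's top, tip 34 below it. 30 g. May be absent.
- jig: Fixed gluing jig on a base board. Origin: on the bench under the middle of the bed; x away from the robot at yaw 0, y left. In its frame (mm): board x -235..75, y -100..100, top z = 10; bed x -75..75, y -100..100, top z = 38. Between bed and rest block the deck is free underneath down to z = 10. The clamp stands at x = -35; its bracket y = -78..-40, up to z = 75; its pad at y = 36 when shut.
- corner (a point): corner between stop block and side fence, at the height of the bed's top (jig 0, 77, 38); takes the deck's stern and one side. In the jig's frame: stop block x 0..50, y 15..75, top z = 50; fence x -52..48, y 77..99, top z = 54
- rest_top (a point): middle of the top of the rest block that carries the bow; block spans jig x -232..-212, y -40..100, top z = 38, level with the bed
- nest (a point): where the deck's origin belongs in the jig (jig x = -115, y = 47, z = 38), the deck touching stop block and fence, its bow towards jig -x, so its yaw is the jig's yaw + pi; axes as the jig's
- clamp_lever (a joint): Toggle lever, rad: 0 = fully down, 1.4 = fully open; on the 12 mm deck it stops at about 0.08. Turns about jig x through lever_pivot. A spring (up to 0.8 N m) drives it over centre: above 0.68 towards open, below towards shut; push it past 0.68 and it snaps the rest of the way. Shut: arm level along jig +y, red handle upright. Open: arm upright, handle level towards jig -y.
- lever_pivot (a point): pivot of the lever (jig -35, -58, 66 mm); axes are the lever's, at 0 rad equal to the jig's
- handle_tip (a point): near the free end of the red handle, which is about 14 wide (jig x) and up to 25 thick; 95 above and 18 to jig -y of the pivot at 0 rad. To open, push this end to jig -y from its +y side
- clamp_arm_end (a point): near the pad end of the steel arm (10 x 10 mm), 94 from the pivot; open, it stands about 93 above the pivot. To shut, push it to jig +y from its -y side
- rack: Fixed wooden rack block, 170 x 60 x 45 high; origin under its centre. Three 15 mm holes, 40 deep, at its x = -52, 0, +52, y = 0, one for each post
- stand: Fixed drying stand: board 260 x 110 x 10 with two rails across it, 25 wide (x = -112..-88 and 88..112), 100 long (along y), tops at z = 50. Origin under its centre. The deck lies lengthwise along the stand's x, either way round, an end on each rail, tenons hanging between them
- stand_top (a point): middle between the rails at the height of their tops (stand z = 50): where the deck's origin belongs; axes as the stand's
- sanding_block: bystander: sanding block 63 x 101 x 34 with a wooden grip, origin at its underside; leave alone
- tape_measure: bystander: yellow tape measure 38 x 75 x 62, standing, origin at its underside; leave alone
- wood_glue: bystander: white glue bottle with red cap, 58 across, 187 high, origin at its underside; leave alone

How it is judged (in metres and radians):
On the way, in this order (a step that is already met when the one before it is completed fails the run):
1. the deck lies in the jig's corner, bow on the rest, and the clamp is over centre and down on it (distance between deck and nest below 0.008 m and angle between the x axis of deck and the x axis of jig, either way round below 0.06 rad and x of hole_3 in the frame of jig below -0.15 m and value of joint clamp_lever below 0.17 rad), for 0.3 s.
2. with the clamp shut on the deck, every post is through a hole down to its collar (all of step 1 and ((x of post_1 in the frame of hole_1 between -0.005 and 0.005 m and y of post_1 in the frame of hole_1 between -0.005 and 0.005 m) or (x of post_1 in the frame of hole_2 between -0.005 and 0.005 m and y of post_1 in the frame of hole_2 between -0.005 and 0.005 m) or (x of post_1 in the frame of hole_3 between -0.005 and 0.005 m and y of post_1 in the frame of hole_3 between -0.005 and 0.005 m)) and z of each of post_1, post_2, post_3 in the frame of deck below -0.0175 m and angle between the z axis of each of post_1, post_2, post_3 and the z axis of deck, either way round below 0.12 rad and ((x of post_2 in the frame of hole_1 between -0.005 and 0.005 m and y of post_2 in the frame of hole_1 between -0.005 and 0.005 m) or (x of post_2 in the frame of hole_2 between -0.005 and 0.005 m and y of post_2 in the frame of hole_2 between -0.005 and 0.005 m) or (x of post_2 in the frame of hole_3 between -0.005 and 0.005 m and y of post_2 in the frame of hole_3 between -0.005 and 0.005 m)) and ((x of post_3 in the frame of hole_1 between -0.005 and 0.005 m and y of post_3 in the frame of hole_1 between -0.005 and 0.005 m) or (x of post_3 in the frame of hole_2 between -0.005 and 0.005 m and y of post_3 in the frame of hole_2 between -0.005 and 0.005 m) or (x of post_3 in the frame of hole_3 between -0.005 and 0.005 m and y of post_3 in the frame of hole_3 between -0.005 and 0.005 m))), for 0.3 s.
3. the clamp is swung fully back open, the deck with its posts still in the jig (value of joint clamp_lever above 1.25 rad and distance between deck and nest below 0.05 m and ((x of post_1 in the frame of hole_1 between -0.005 and 0.005 m and y of post_1 in the frame of hole_1 between -0.005 and 0.005 m) or (x of post_1 in the frame of hole_2 between -0.005 and 0.005 m and y of post_1 in the frame of hole_2 between -0.005 and 0.005 m) or (x of post_1 in the frame of hole_3 between -0.005 and 0.005 m and y of post_1 in the frame of hole_3 between -0.005 and 0.005 m)) and z of each of post_1, post_2, post_3 in the frame of deck below -0.0175 m and angle between the z axis of each of post_1, post_2, post_3 and the z axis of deck, either way round below 0.12 rad and ((x of post_2 in the frame of hole_1 between -0.005 and 0.005 m and y of post_2 in the frame of hole_1 between -0.005 and 0.005 m) or (x of post_2 in the frame of hole_2 between -0.005 and 0.005 m and y of post_2 in the frame of hole_2 between -0.005 and 0.005 m) or (x of post_2 in the frame of hole_3 between -0.005 and 0.005 m and y of post_2 in the frame of hole_3 between -0.005 and 0.005 m)) and ((x of post_3 in the frame of hole_1 between -0.005 and 0.005 m and y of post_3 in the frame of hole_1 between -0.005 and 0.005 m) or (x of post_3 in the frame of hole_2 between -0.005 and 0.005 m and y of post_3 in the frame of hole_2 between -0.005 and 0.005 m) or (x of post_3 in the frame of hole_3 between -0.005 and 0.005 m and y of post_3 in the frame of hole_3 between -0.005 and 0.005 m))), for 0.2 s.
At the end, for the whole second after the job is handed in: The deck lies flat across both rails of the drying stand (its middle within 20 mm of the stand's, within 0.2 rad of its direction, at rest), every post on the scene stands in a hole of it with the collar down to within 4 mm, and the clamp lever is open beyond 1.25 rad (horizontal distance between deck and stand_top below 0.02 m and z of deck in the frame of stand_top between -0.004 and 0.004 m and angle between deck's own z axis and vertical below 0.05 rad and angle between the x axis of deck and the x axis of stand, either way round below 0.2 rad and linear speed of deck below 0.02 m/s and value of joint clamp_lever above 1.25 rad and ((x of post_1 in the frame of hole_1 between -0.005 and 0.005 m and y of post_1 in the frame of hole_1 between -0.005 and 0.005 m) or (x of post_1 in the frame of hole_2 between -0.005 and 0.005 m and y of post_1 in the frame of hole_2 between -0.005 and 0.005 m) or (x of post_1 in the frame of hole_3 between -0.005 and 0.005 m and y of post_1 in the frame of hole_3 between -0.005 and 0.005 m)) and z of each of post_1, post_2, post_3 in the frame of deck below -0.0175 m and angle between the z axis of each of post_1, post_2, post_3 and the z axis of deck, either way round below 0.12 rad and ((x of post_2 in the frame of hole_1 between -0.005 and 0.005 m and y of post_2 in the frame of hole_1 between -0.005 and 0.005 m) or (x of post_2 in the frame of hole_2 between -0.005 and 0.005 m and y of post_2 in the frame of hole_2 between -0.005 and 0.005 m) or (x of post_2 in the frame of hole_3 between -0.005 and 0.005 m and y of post_2 in the frame of hole_3 between -0.005 and 0.005 m)) and ((x of post_3 in the frame of hole_1 between -0.005 and 0.005 m and y of post_3 in the frame of hole_1 between -0.005 and 0.005 m) or (x of post_3 in the frame of hole_2 between -0.005 and 0.005 m and y of post_3 in the frame of hole_2 between -0.005 and 0.005 m) or (x of post_3 in the frame of hole_3 between -0.005 and 0.005 m and y of post_3 in the frame of hole_3 between -0.005 and 0.005 m))); the robot touches nothing.
It fails at once if the sanding block is pushed more than 30 mm (distance of sanding_block from where it was at the start of the episode above 0.03 m).
It fails at once if the tape measure is pushed more than 30 mm (distance of tape_measure from where it was at the start of the episode above 0.03 m).
It fails at once if the glue bottle is pushed more than 30 mm (distance of wood_glue from where it was at the start of the episode above 0.03 m).
Of post_1, post_2, post_3 only 2 to 3 are there at a start; the rules pass over those that are not, and their reading is None.
At some moment in a run one of deck may be knocked a few centimetres aside while the robot is not near it.
It also fails if it takes over 210 s, if anything falls off the work surface, if the arm or the gripper's body presses on something with over 40 N, if the wrist force passes 120 N, or if a joint passes its speed limit or range.

ROBOT

A 6-joint arm with a two-finger parallel gripper is mounted at the origin on a cart in front of the work surface, level with it; the furniture and walls round the work are solid. World frame = base frame: x ahead of the robot, y to its left, z up, the work surface at z = 0. Lengths are in mm, angles in degrees, forces in N, time in s.
With the tool pointing down it reaches from about 225 to 875 mm from the base axis. Payload 3.4 kg.
Tool frame: the origin (TCP) lies where the fingers leave the gripper's body, on its centre line; the fingertips stand 73 mm ahead of it and the grasp point (between the pads) lies 54 mm ahead of it (tip_extent is the distance from the TCP to the fingertips, in mm); z points along the fingers, y is the line along which they close (so a half turn about z gives the same grasp; the last joint's range is limited). The gripper opens to 85 mm and grips with 20 to 120 N. Pads are 22 mm wide; open, the fingers measure 114 mm over their backs; the gripper's body (76 mm by 85 mm) begins 54 mm behind the grasp point. The pads swing forward as they close: fully open they stand 13 mm farther back than shut.
Start: joints at [63.999, 15.808, 86.224, -0, 77.962, -6.933], TCP at [187.862, 543.473, 303.928] pointing down, gripper open.
Joint ranges: [-165.64, 165.64], [-43.16, 119.46], [12.63, 154.43], [-67.54, 247.53], [6.08, 155.33], [-154.97, 154.97]. Speed limits (degrees/s): [147.25, 147.25, 180, 180, 180, 180].

INTERFACE

Orientations are given as a 3x3 rotation matrix whose columns are the frame's x, y, z axes.
In Python, from rig import * gives the robot as it stands. The module is installed in compiled form; this text tells all that it offers.
- The arm moves only by the shell command python3 -m jog 'ROWS' [FORCE]. ROWS is JSON, a list that holds one entry, the list of rows, each a list of 7 numbers: the shift along the world's x, y, z in m, then the turn, a rotation vector about the world's x, y, z in degrees, then the finger opening in m, from 0 to 0.0854. In form: [[[tx, ty, tz, wx, wy, wz, grip], ...]]. A call has 1 to 8 rows; each row shifts and turns the commanded pose from where the row before left it; what a row does not reach is not made up. A row lasts 1/12 s, in which the tool goes at most 41.7 mm and 7.16 degrees, less where a joint would pass 70% of its speed; a pose out of reach is approached as far as the arm can. A call with a gripper value outside its range is refused whole. The fingers move at their own pace and stop on an object; FORCE is the grip in N (left out, the last holds). Time passes only in rows, so rows that do not move let the fingers close. It gives the time, the measured TCP pose, the force, the opening and the grip force at its end, in the units of the state.
- get_obs(): the state, without advancing time (a new reading comes with each control period).
- read_camera(name): name is "side" or "top"; returns the picture (400x640x3 uint8, red, green, blue); there is no depth.
- camera_model(name): a dict with "K" (3x3 intrinsics, pixels), "k1" (the pictures are not rectified: a ray, as slopes to the right and down, at radius r is drawn at 1 + k1 r^2 times it, then the intrinsics apply), "position" and "attitude" of the camera in the world. Camera axes: x right, y down, z forward; pixel columns grow to the right and rows downward; lengths in mm; the calibration is good to about 2 mm. A picture is of the moment at which its call begins. camera_model takes no time and is no camera call.
- sign_off(): hands the job in; it is judged then, once.
The state is a dict: "t": time; "joints": joint angles; "qvel": joint speeds; "tau": joint torques, N m; "ee_pos": TCP position; "tool_rot": TCP orientation; "ft_force": force on the tool from outside, world axes, zero at the start; "wrist_torque": the same for the moment, N m; "grip_width": finger opening in mm; "gripper_force": force on a finger pad.
Only numpy, scipy, OpenCV 4.12 (cv2) and the standard library are available. Lean on these libraries where they do the work, as an engineer would, in place of code of your own. Each camera call takes 0.05 s, during which the arm holds its last target. There are 200 camera calls.

## Working session

There is one attempt and no reset: what is moved stays moved. The work goes in short steps, Python scripts to look and compute and a shell command to move; the robot and the scene stay as the last step left them, time stands still between calls to the robot, and variables do not carry over. Pictures are saved under pics/ and viewed, at most 14 in all, crops included, and the job is handed in when it is done.

```bash
mkdir -p pics; python3 - <<'E'
from rig import *
import cv2
o=get_obs(); print(o['t'],o['ee_pos'],o['tool_rot'],o['grip_width'])
for n in('top','side'):
    im=read_camera(n); cv2.imwrite(f'pics/{n}0.png',cv2.resize(im[:,:,::-1],(800,500),interpolation=cv2.INTER_CUBIC)); cv2.imwrite(f'pics/{n}0_raw.png',im[:,:,::-1])
    print(camera_model(n))
E
```

```text
0.0 [187.65226907 543.10232561 303.02213257] [[-9.45146983e-01  3.26644282e-01 -8.32433692e-04]
 [ 3.26645255e-01  9.45145533e-01 -1.67325084e-03]
 [ 2.40213164e-04 -1.85337850e-03 -9.99998254e-01]] 84.89500676624361
{'K': array([[415.61403772,   0.        , 313.6628458 ],
       [  0.        , 415.61403772, 202.49223374],
       [  0.        ,   0.        ,   1.        ]]), 'k1': 0.022901476141223547, 'position': array([ 370.89644596,  -46.17202292, 1506.82769164]), 'attitude': array([[-0.00487031, -0.99177313,  0.12791536],
       [-0.99998221,  0.00527096,  0.00279384],
       [-0.00344509, -0.12789947, -0.99178115]])}
{'K': array([[471.20513313,   0.        , 314.99985958],
       [  0.        , 471.20513313, 193.36770256],
       [  0.        ,   0.        ,   1.        ]]), 'k1': -0.07543288828972257, 'position': array([ 214.12753253, 1186.54959606,  805.27581396]), 'attitude': array([[-0.96524301, -0.12502329,  0.22951057],
       [-0.2613372 ,  0.4517483 , -0.85301016],
       [ 0.00296513, -0.88334175, -0.46872013]])}
```

View pics/top0.png

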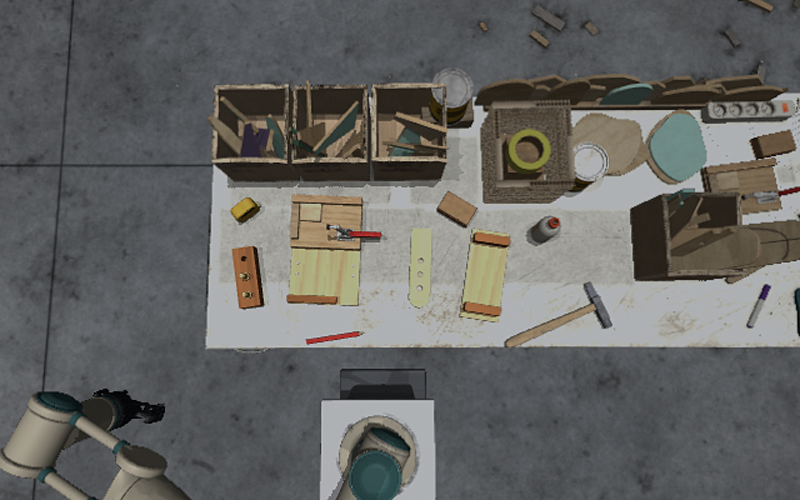

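View pics/side0.png

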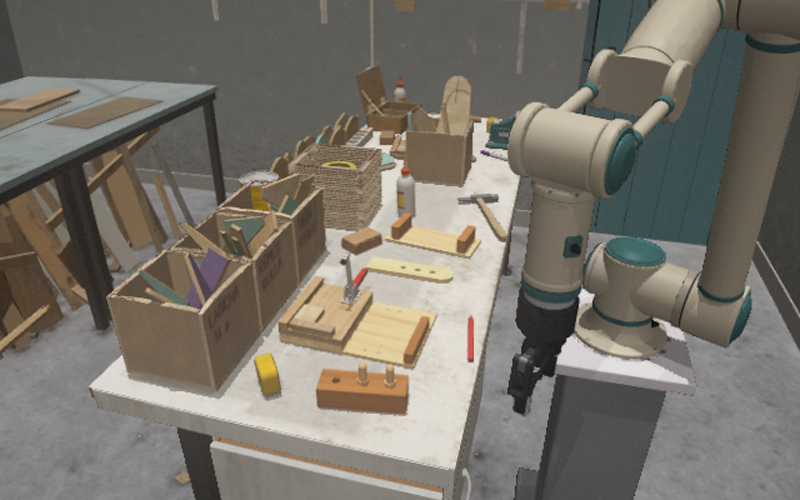

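Top view: the deck is at about (420,268) with its bow towards the robot. The rack at (247,278) holds two posts, the jig is at (325,250) with the lever open, and the stand is at (486,275). I'll enlarge.

```bash
cat > h.py <<'E'
import numpy as np, cv2
from rig import *
def proj(n,P):
    c=camera_model(n); p=(np.atleast_2d(P)-c['position'])@c['attitude']
    s=p[:,:2]/p[:,2:]; s=s*(1+c['k1']*(s**2).sum(1,keepdims=True))
    return s*c['K'][0,0]+c['K'][:2,2]
def world(n,uv,z):
    c=camera_model(n); d=(np.atleast_2d(uv)-c['K'][:2,2])/c['K'][0,0]; s=d.copy()
    for _ in range(10): s=d/(1+c['k1']*(s**2).sum(1,keepdims=True))
    r=np.c_[s,np.ones(len(s))]@c['attitude'].T
    return c['position']+r*((z-c['position'][2])/r[:,2])[:,None]
def crop(im,x0,y0,w,h,k,name):
    cv2.imwrite(name,cv2.resize(im[y0:y0+h,x0:x0+w],None,fx=k,fy=k,interpolation=cv2.INTER_CUBIC))
E
python3 - <<'E'
from h import *
im=cv2.imread('pics/top0_raw.png'); crop(im,180,145,130,105,6,'pics/c1.png'); crop(im,310,150,110,110,5,'pics/c2.png')
s=cv2.imread('pics/side0_raw.png'); crop(s,215,190,200,150,4,'pics/c3.png')
E
```

```text
(no output)
```

View pics/c1.png

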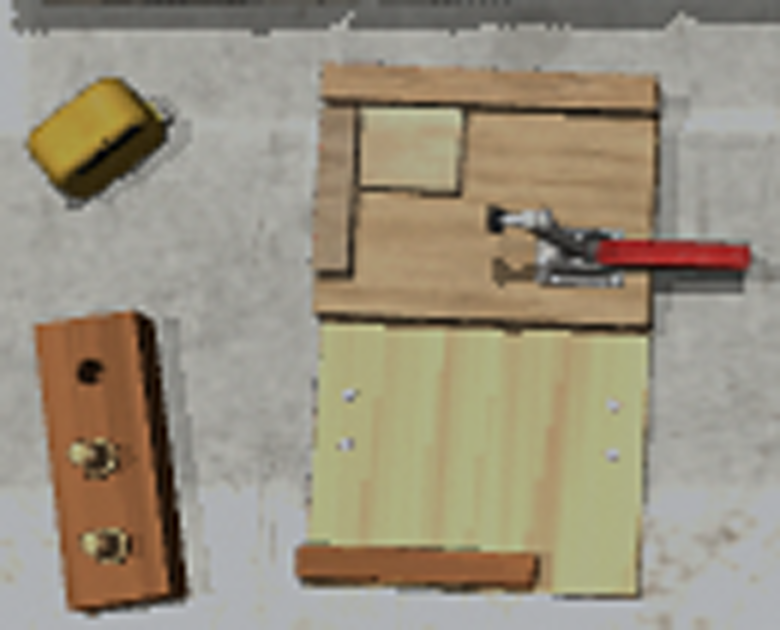

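View pics/c2.png

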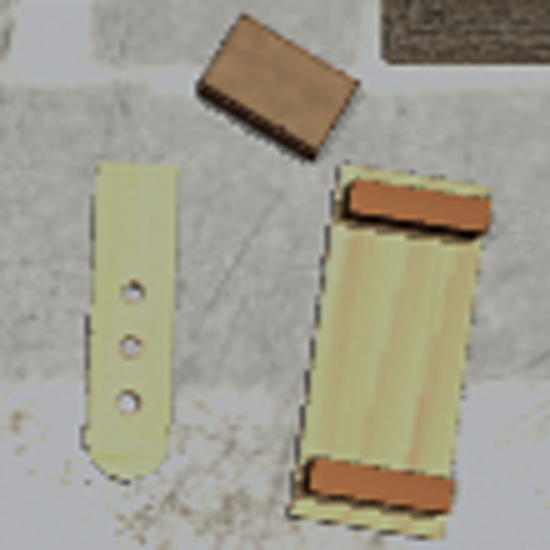

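View pics/c3.png

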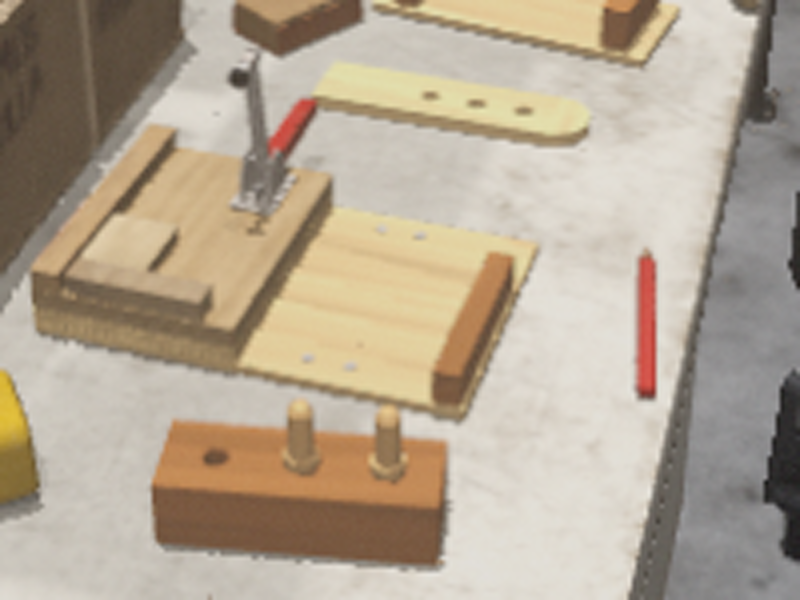

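c1 shows jig, rack and lever, with posts at (95,457) and (107,545). c2 shows deck holes at (133,291), (130,346), (128,401) and the stand rails. c3 shows the same from the side. Next I fit the poses.

```bash
cat > fit.py <<'E'
from h import *
from scipy.optimize import least_squares
C1=lambda p:(180+(p[0]+.5)/6-.5,145+(p[1]+.5)/6-.5)
C2=lambda p:(310+(p[0]+.5)/5-.5,150+(p[1]+.5)/5-.5)
C3=lambda p:(215+(p[0]+.5)/4-.5,190+(p[1]+.5)/4-.5)
def fit(name,top,side,g):
    def f(q,sets):
        c,s=np.cos(q[2]),np.sin(q[2]); r=[]
        for cam,cv,pts in sets:
            if not pts: continue
            P=np.array([k for k,_ in pts],float); uv=np.array([cv(v) for _,v in pts])
            W=np.c_[c*P[:,0]-s*P[:,1]+q[0],s*P[:,0]+c*P[:,1]+q[1],P[:,2]]
            r.append((proj(cam,W)-uv).ravel())
        return np.concatenate(r)
    for lab,S in(('top',[top]),('side',[side]),('both',[top,side])):
        if not any(s[2] for s in S): continue
        o=least_squares(f,g,args=(S,),x_scale=[100,100,1],loss='soft_l1',f_scale=.5)
        print(name,lab,o.x[:2].round(1),np.degrees(o.x[2]).round(2),'res px',f(o.x,S).round(1).tolist())
E
python3 - <<'E'
from fit import *
fit('jig',('top',C1,[((-75,100,38),(315,318)),((-75,-100,38),(650,328)),((-235,-100,10),(640,596)),((0,15,50),(461,193)),((50,15,50),(465,112)),((-52,77,54),(351,272)),((-52,99,54),(317,274)),((-212,100,38),(298,545)),((-232,100,38),(297,582)),((-212,-40,38),(539,552)),((-232,-40,38),(534,589))]),
 ('side',C3,[((-212,100,38),(433,375)),((-232,100,38),(462,378)),((-232,-40,38),(513,258)),((-212,-40,38),(490,253)),((-52,77,54),(212,290)),((0,15,50),(178,233)),((-75,100,38),(236,330)),((-75,-100,38),(331,178))]),[550,130,0])
w=world('top',[C1((90,371)),C1((107,545))],45);print(w)
fit('rack',('top',C1,[((85,30,45),(36,325)),((85,-30,45),(138,313)),((-85,30,45),(68,610)),((-85,-30,45),(168,597)),((52,0,45),(90,371)),((0,0,91),(78,453)),((-52,0,91),(90,545)),((0,0,53),(103,459)),((-52,0,53),(115,546))]),
 ('side',C3,[((85,-30,45),(173,421)),((-85,-30,45),(447,441)),((-85,30,45),(441,500)),((85,30,45),(155,487)),((52,0,45),(216,457)),((0,0,91),(300,401)),((-52,0,91),(387,407))]),[w[0,0]-52,w[0,1],.1])
w=world('top',[C2((133,291)),C2((128,401))],12)
fit('deck',('top',C2,[((-20,0,12),(133,291)),((20,0,12),(130,346)),((60,0,12),(128,401)),((-115,30,12),(180,166)),((-115,-30,12),(97,163))]),
 ('side',C3,[((-20,0,12),(431,95)),((20,0,12),(477,103)),((60,0,12),(523,110))]),[w.mean(0)[0],w.mean(0)[1],3.14])
fit('stand',('top',C2,[((112,50,50),(352,180)),((112,-50,50),(490,195)),((88,-50,50),(487,233)),((-88,50,50),(313,458)),((-88,-50,50),(452,475)),((-112,-50,50),(449,513)),((-112,50,50),(308,495))]),('side',C3,[]),[500,-230,-.1])
E
```

```text
jig top [651.9 146.4] -2.42 res px [-0.1, -0.5, 0.0, -0.1, 0.2, 0.5, 0.0, -0.1, 0.1, -0.3, -0.1, 0.4, -0.7, -0.2, 0.3, 0.2, 0.1, -0.3, -0.2, 0.4, 0.3, -0.0]
jig side [651.  151.8] -1.75 res px [0.0, -0.3, 0.3, 0.4, 0.7, -0.0, -0.4, 0.0, 0.2, -0.2, -0.2, -0.6, -0.7, 1.2, -0.0, -0.2]
jig both [651.7 147.5] -2.26 res px [-0.4, -0.3, -0.2, -0.1, 0.1, 0.5, -0.3, 0.0, -0.2, -0.2, -0.4, 0.5, -0.9, -0.0, 0.1, 0.3, -0.1, -0.2, -0.4, 0.5, 0.2, 0.0, -0.4, -1.0, -0.1, -0.2, 0.8, -0.5, -0.4, -0.5, 0.2, -1.1, 0.1, -1.5, -0.8, 0.3, 0.4, -0.8]
[[547.672541   379.43274192  45.        ]
 [445.17442679 366.21244404  45.        ]]
rack top [495.1 370.2] 8.14 res px [0.1, 0.1, -0.1, -0.4, -0.1, 0.2, 0.4, -0.1, 0.5, 0.3, 0.3, 0.0, 0.0, -0.2, -0.7, -0.1, -1.0, 0.2]
rack side [494.8 367.6] 10.35 res px [-0.4, -0.1, 0.2, -1.0, 0.1, 1.3, -0.8, 0.0, 0.0, -0.1, 0.1, 0.1, 0.5, -0.1]
rack both [494.8 369.2] 9.04 res px [-0.0, 0.3, -0.2, -0.4, 0.6, 0.4, 1.0, -0.2, 0.6, 0.4, 0.6, 0.1, 0.5, -0.2, -0.4, 0.0, -0.5, 0.2, -0.2, -0.2, 0.3, -0.1, -0.4, 2.3, -1.1, -0.1, -0.1, -0.0, -0.1, 0.5, 0.3, 0.7]
deck top [ 523.3 -122.1] 176.8 res px [-0.0, 0.2, 0.1, 0.2, -0.0, 0.3, -0.1, -0.3, 0.1, -0.5]
deck side [ 522.2 -125.7] 176.99 res px [-0.1, -0.0, -0.1, -0.1, 0.2, 0.1]
deck both [ 522.6 -122.9] 177.14 res px [0.1, 0.4, 0.3, 0.4, 0.3, 0.5, -0.1, -0.1, 0.1, -0.2, -0.4, 0.4, -0.3, 0.3, -0.1, 0.5]
stand top [ 501.  -308.3] -9.05 res px [-0.4, -0.4, 0.1, 0.8, -0.2, -0.2, -0.2, -0.1, 0.6, 0.9, 0.3, 0.2, -0.1, -0.7]
stand both [ 501.  -308.3] -9.05 res px [-0.4, -0.4, 0.1, 0.8, -0.2, -0.2, -0.2, -0.1, 0.6, 0.9, 0.3, 0.2, -0.1, -0.7]
```

```bash
R='[0.014,-0.0278,0,0,0,0.68,0.0854]'; python3 -m jog '[[[0.014,-0.0278,0,0,0,0.68,0.0854],[0.014,-0.0278,0,0,0,0.68,0.0854],[0.014,-0.0278,0,0,0,0.68,0.0854],[0.014,-0.0278,0,0,0,0.68,0.0854],[0.014,-0.0278,0,0,0,0.68,0.0854],[0.014,-0.0278,0,0,0,0.68,0.0854],[0.014,-0.0278,0,0,0,0.68,0.0854],[0.014,-0.0278,0,0,0,0.68,0.0854]]]'
python3 -m jog '[[[0.014,-0.0278,0,0,0,0.68,0.0854],[0.014,-0.0278,0,0,0,0.68,0.0854],[0.014,-0.0278,0,0,0,0.68,0.0854],[0.014,-0.0278,0,0,0,0.68,0.0854],[0.014,-0.0278,0,0,0,0.68,0.0854],[0.014,-0.0278,0,0,0,0.68,0.0854],[0.014,-0.0278,0,0,0,0.68,0.0854],[0.014,-0.0278,0,0,0,0.68,0.0854]]]'
python3 -m jog '[[[0.014,-0.0278,0,0,0,0.68,0.0854],[0.014,-0.0278,0,0,0,0.68,0.0854],[0.014,-0.0278,0,0,0,0.68,0.0854],[0.014,-0.0278,0,0,0,0.68,0.0854],[0.014,-0.0278,0,0,0,0.68,0.0854],[0.014,-0.0278,0,0,0,0.68,0.0854],[0.014,-0.0278,0,0,0,0.68,0.0854],[0.014,-0.0278,0,0,0,0.68,0.0854]]]'
```

```text
t: 0.77
ee_pos: [300.0, 319.5, 303.6]
tool_rot: [[-0.972, 0.235, -0.0], [0.235, 0.972, -0.0], [0.0, -0.0, -1.0]]
ft_force: [1.2, -0.0, -0.1]
grip_width: 85.2
gripper_force: 0.0
t: 1.43
ee_pos: [412.0, 97.1, 303.7]
tool_rot: [[-0.99, 0.142, -0.0], [0.142, 0.99, 0.0], [0.0, 0.0, -1.0]]
ft_force: [0.1, 0.3, -1.3]
grip_width: 85.6
gripper_force: 0.0
t: 2.1
ee_pos: [524.1, -125.2, 303.5]
tool_rot: [[-0.999, 0.048, -0.001], [0.048, 0.999, 0.001], [0.001, 0.001, -1.0]]
ft_force: [0.8, -0.2, 0.0]
grip_width: 85.5
gripper_force: 0.0
```

```bash
python3 -m jog '[[[0,0.0025,-0.0245,0,0,0,0.0854],[0,0,-0.0245,0,0,0,0.0854],[0,0,-0.0245,0,0,0,0.0854],[0,0,-0.0245,0,0,0,0.0854],[0,0,-0.0245,0,0,0,0.0854],[0,0,-0.0245,0,0,0,0.0854],[0,0,-0.0245,0,0,0,0.0854],[0,0,-0.0245,0,0,0,0.0854]]]'
python3 - <<'E'
from h import *
im=read_camera('side')[:,:,::-1].copy(); crop(im,260,170,130,90,6,'pics/c4.png')
E
```

```text
t: 2.77
ee_pos: [523.6, -121.1, 106.6]
tool_rot: [[-0.999, 0.048, -0.0], [0.048, 0.999, 0.0], [0.0, 0.0, -1.0]]
ft_force: [-0.1, 0.1, -1.2]
grip_width: 85.6
gripper_force: 0.0
```

View pics/c4.png

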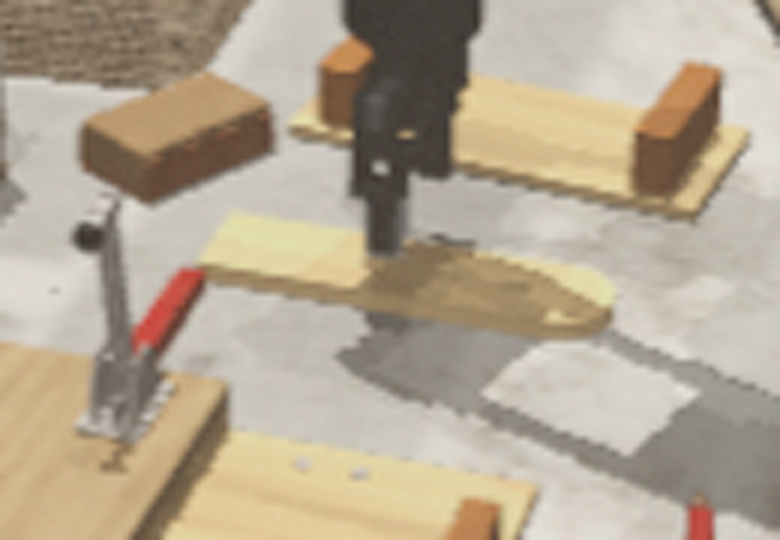

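The deck is unmoved (stern corner still at raw 298.6,205.6) and the fingers straddle it. Going down and gripping.

```bash
python3 -m jog '[[[0,0,-0.014,0,0,0,0.0854],[0,0,-0.014,0,0,0,0.0854],[0,0,0,0,0,0,0.07],[0,0,0,0,0,0,0.07]]]'
python3 -m jog '[[[0,0,-0.003,0,0,0,0.07],[0,0,0,0,0,0,0.07]]]'
```

```text
t: 3.15
ee_pos: [523.5, -121.1, 79.8]
tool_rot: [[-0.999, 0.048, -0.002], [0.048, 0.999, 0.001], [0.002, 0.001, -1.0]]
ft_force: [0.3, 0.9, -0.6]
grip_width: 70.0
gripper_force: 0.0
t: 3.32
ee_pos: [524.3, -121.4, 77.7]
tool_rot: [[-0.999, 0.048, 0.001], [0.048, 0.999, -0.0], [-0.001, -0.0, -1.0]]
ft_force: [-0.8, -0.3, 0.4]
grip_width: 69.8
gripper_force: 0.0
```

```bash
python3 -m jog '[[[0,0,-0.003,0,0,0,0.066],[0,0,0,0,0,0,0.066]]]' | grep -E 'ee|ft'
python3 -m jog '[[[0,0,-0.002,0,0,0,0.066],[0,0,0,0,0,0,0.066]]]'| grep -E 'ee|ft'
```

```text
ee_pos: [524.0, -121.3, 74.2]
ft_force: [-0.3, -0.9, -0.6]
ee_pos: [523.9, -121.3, 71.9]
ft_force: [1.1, -0.5, 0.0]
```

```bash
python3 -m jog '[[[0,0,0,0,0,0,0.05],[0,0,0,0,0,0,0.05],[0,0,0,0,0,0,0.05],[0,0,0,0,0,0,0.05]]]' 50
python3 -m jog '[[[0,0,0.005,0,0,0,0.05],[0,0,0.01,0,0,0,0.05],[0,0,0.015,0,0,0,0.05],[0,0,0.02,0,0,0,0.05],[0,0,0.02,0,0,0,0.05],[0,0,0,0,0,0,0.05]]]'
python3 - <<'E'
from h import *
im=read_camera('side')[:,:,::-1].copy(); crop(im,260,140,130,100,6,'pics/c5.png')
E
```

```text
t: 3.98
ee_pos: [524.1, -121.7, 72.6]
tool_rot: [[-0.999, 0.048, 0.001], [0.048, 0.999, -0.001], [-0.001, -0.001, -1.0]]
ft_force: [-1.3, -1.2, 5.8]
grip_width: 58.3
gripper_force: 53.7
t: 4.48
ee_pos: [525.9, -121.8, 145.8]
tool_rot: [[-0.999, 0.048, 0.007], [0.048, 0.999, -0.002], [-0.007, -0.002, -1.0]]
ft_force: [1.4, -0.8, -2.1]
grip_width: 58.4
gripper_force: 54.4
```

View pics/c5.png

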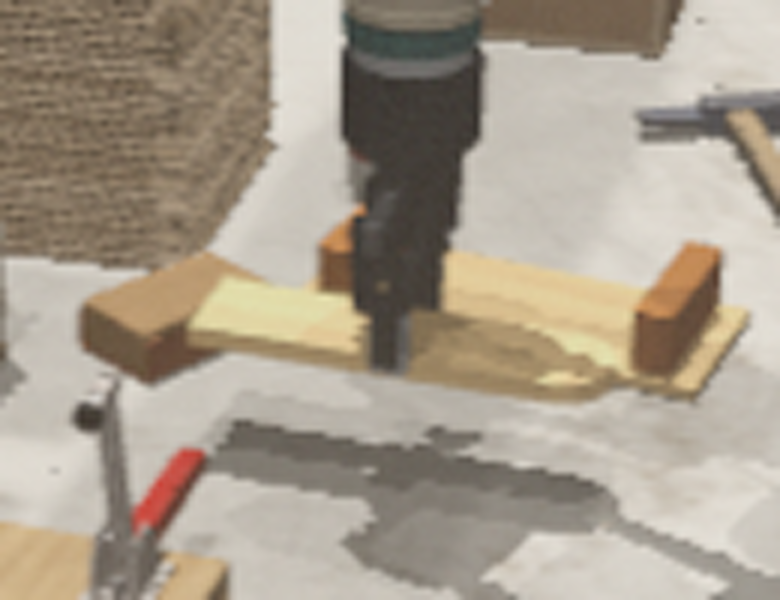

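Deck is held level, with the tips flush with its underside. Carrying it over to the jig.

```bash
python3 -m jog '[[[0,0,0.015,0,0,0,0.05],[0,0,0.025,0,0,0,0.05],[0,0,0.03,0,0,0,0.05],[0,0,0.03,0,0,0,0.05],[0,0,0.03,0,0,0,0.05],[0,0,0.02,0,0,0.4,0.05]]]'|grep ee
python3 -m jog '[[[0.001,0.015,0,0,0,0,0.05],[0,0.025,0,0,0,0,0.05],[0,0.03,0,0,0,0,0.05],[0,0.03,0,0,0,0,0.05],[0,0.03,0,0,0,0,0.05],[0,0.03,0,0,0,0,0.05],[0.001,0.03,0,0,0,0,0.05],[0.001,0.03,0,0,0,0,0.05]]]'|grep ee
python3 -m jog '[[[0.001,0.03,0,0,0,0,0.05],[0.001,0.03,0,0,0,0,0.05],[0,0.02,0,0,0,0,0.05],[0,0.014,0,0,0,0,0.05],[0,0,0,0,0,0,0.05]]]'
```

```text
ee_pos: [524.0, -121.1, 293.5]
ee_pos: [525.9, 100.3, 290.4]
t: 6.12
ee_pos: [528.2, 195.2, 290.5]
tool_rot: [[-0.999, 0.038, -0.003], [0.038, 0.999, 0.001], [0.003, 0.001, -1.0]]
ft_force: [-0.2, -0.5, -2.0]
grip_width: 58.4
gripper_force: 54.4
```

```bash
python3 -m jog '[[[0.002,-0.0025,-0.02,0,0,0,0.05],[0,0,-0.03,0,0,0,0.05],[0,0,-0.03,0,0,0,0.05],[0,0,-0.03,0,0,0,0.05],[0,0,-0.025,0,0,0,0.05],[0,0,-0.02,0,0,0,0.05],[0,0,-0.012,0,0,0,0.05],[0,0,0,0,0,0,0.05]]]'
python3 - <<'E'
from h import *
im=read_camera('side')[:,:,::-1].copy(); crop(im,200,190,150,110,5,'pics/c6.png')
E
```

```text
t: 6.78
ee_pos: [528.6, 188.5, 121.4]
tool_rot: [[-0.999, 0.042, -0.008], [0.042, 0.999, -0.002], [0.008, -0.003, -1.0]]
ft_force: [-0.3, 0.1, -3.2]
grip_width: 58.0
gripper_force: 54.3
```

View pics/c6.png

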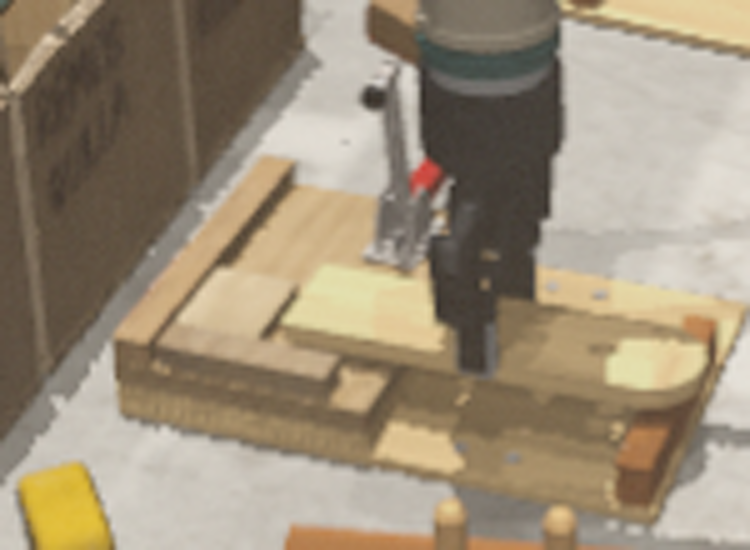

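The deck hovers just above bed and rest, a little short of stop and fence. Lowering, then nudging it into the corner by force.

```bash
python3 -m jog '[[[0,0,-0.005,0,0,0,0.05],[0,0,-0.003,0,0,0,0.05],[0,0,0,0,0,0,0.05]]]'|grep -E 'ee|ft'
python3 -m jog '[[[0.003,0,0,0,0,0,0.05],[0.003,0,0,0,0,0,0.05],[0,0,0,0,0,0,0.05]]]'|grep -E 'ee|ft'
python3 -m jog '[[[0.002,0.003,0,0,0,0,0.05],[0,0.003,0,0,0,0,0.05],[0,0,0,0,0,0,0.05]]]'|grep -E 'ee|ft'
```

```text
ee_pos: [531.1, 190.0, 117.2]
ft_force: [0.6, -0.1, -2.0]
ee_pos: [538.2, 190.5, 117.6]
ft_force: [0.6, 0.3, -1.4]
ee_pos: [539.1, 197.0, 117.1]
ft_force: [-0.1, 1.0, -2.9]
```

```bash
python3 -m jog '[[[0,0,-0.003,0,0,0,0.05],[0,0,0,0,0,0,0.05]]]'|grep -E 'ee|ft'
python3 -m jog '[[[0,0,-0.002,0,0,0,0.05],[0,0,0,0,0,0,0.05]]]'|grep -E 'ee|ft'
python3 -m jog '[[[0.003,0,0,0,0,0,0.05],[0,0,0,0,0,0,0.05]]]'|grep -E 'ee|ft'
python3 -m jog '[[[0,0.003,0,0,0,0,0.05],[0,0,0,0,0,0,0.05]]]'|grep -E 'ee|ft'
```

```text
ee_pos: [538.4, 196.3, 113.4]
ft_force: [-0.4, -0.1, -1.4]
ee_pos: [538.5, 196.2, 111.5]
ft_force: [0.6, -1.0, -2.7]
ee_pos: [541.2, 196.2, 111.6]
ft_force: [-2.5, 1.1, -1.0]
ee_pos: [541.3, 198.2, 111.6]
ft_force: [-2.0, -4.2, -1.1]
```

```bash
python3 -m jog '[[[0.002,0.001,-0.001,0,0,0,0.05],[0,0,0,0,0,0,0.05]]]'|grep -E 'ee|ft'
python3 -m jog '[[[0,0,-0.001,0,0,0,0.05],[0,0,0,0,0,0,0.05]]]'|grep -E 'ee|ft'
python3 -m jog '[[[0,0,0,0,0,0,0.066],[0,0,0,0,0,0,0.066],[0,0,0,0,0,0,0.066],[0,0,0,0,0,0,0.072],[0,0,0,0,0,0,0.072]]]'
```

```text
ee_pos: [541.5, 198.4, 110.9]
ft_force: [-6.2, -7.5, 4.4]
ee_pos: [541.5, 198.4, 110.8]
ft_force: [-7.3, -7.2, 8.9]
t: 9.0
ee_pos: [544.4, 200.6, 110.1]
tool_rot: [[-0.999, 0.041, 0.001], [0.041, 0.999, 0.001], [-0.001, 0.001, -1.0]]
ft_force: [0.5, 0.3, 0.5]
grip_width: 71.9
gripper_force: 0.0
```

Deck is seated: contact was felt on both stop and fence. Next is the clamp, pushing the arm end to +y with closed fingers.

```bash
python3 -m jog '[[[0,0,0.02,0,0,0,0.075],[0,0,0.035,0,0,0,0.075],[0,0,0.035,0,0,0,0.075],[0,0,0.035,0,0,0,0.04],[0,0,0.03,0,0,0,0],[0.02,-0.03,0.01,0,0,0,0],[0.025,-0.03,0,0,0,0,0],[0.025,-0.03,0,0,0,0,0]]]'|grep -E 'ee|ft'
python3 -m jog '[[[0,-0.03,0,0,0,0,0],[0,-0.015,0,0,0,0,0],[0,0,0,0,0,0,0],[0,0,-0.02,0,0,0,0],[0,0,-0.025,0,0,0,0],[0,0,-0.02,0,0,0,0],[0,0,0,0,0,0,0]]]'
```

```text
ee_pos: [614.9, 110.1, 277.1]
ft_force: [-0.4, 0.2, 0.2]
t: 10.25
ee_pos: [610.6, 66.8, 205.7]
tool_rot: [[-0.999, 0.04, -0.009], [0.04, 0.999, 0.001], [0.009, 0.001, -1.0]]
ft_force: [-0.5, 0.1, -0.6]
grip_width: 0.1
gripper_force: 0.0
```

```bash
python3 -m jog '[[[0.003,-0.004,-0.015,0,0,0,0],[0,0,0,0,0,0,0],[0,0,0,0,0,0,0]]]'|grep -E 'ee|ft'
python3 - <<'E'
from h import *
im=read_camera('side')[:,:,::-1].copy(); crop(im,200,160,150,110,5,'pics/c7.png')
E
```

```text
ee_pos: [616.6, 62.2, 195.4]
ft_force: [0.2, 0.5, -0.4]
```

View pics/c7.png

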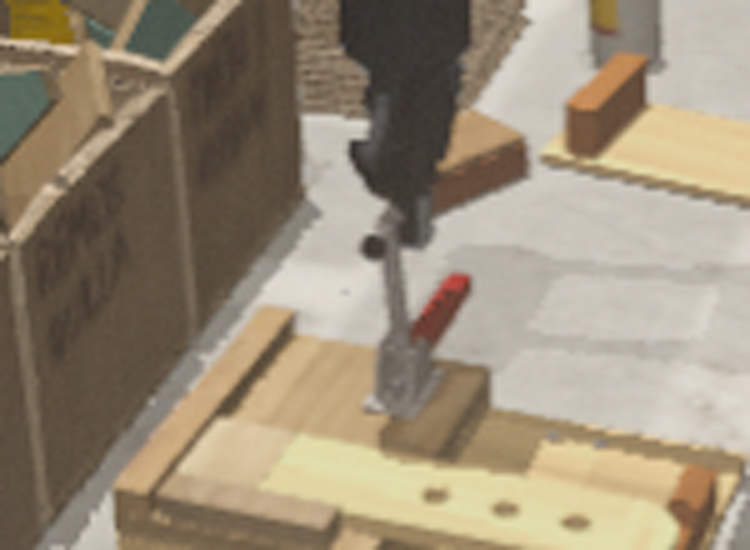

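Deck sits in the corner with holes at about (437,495), (507,507), (577,522). The fingertip at (415,240) is behind the arm; I check its x offset.

```bash
python3 - <<'E'
from h import *
p=proj('side',[[616,62,123],[616,90,66],[616,106,158],[620,106,158]]); print((p-[200,160])*5+2)
E
python3 -m jog '[[[0.003,0,-0.004,0,0,0,0],[0,0,0,0,0,0,0]]]'|grep -E 'ee|ft'
```

```text
[[412.06365237 245.13321091]
 [399.65144527 352.86369447]
 [384.95938593 228.51515654]
 [378.20336723 227.57828794]]
ee_pos: [620.5, 61.6, 191.6]
ft_force: [0.8, 0.1, -0.1]
```

```bash
python3 -m jog '[[[-0.006,0,-0.003,0,0,0,0],[0,0,0,0,0,0,0]]]'|grep -E 'ee|ft'
python3 -m jog '[[[0,0.012,0,0,0,0,0],[0,0.012,0,0,0,0,0],[0,0.008,0,0,0,0,0],[0,0.008,0,0,0,0,0]]]'|grep -E 'ee|ft'
python3 -m jog '[[[0,0.01,0,0,0,0,0],[0,0.01,0,0,0,0,0],[0,0.01,0,0,0,0,0],[0,0.01,0,0,0,0,0],[0,0.01,0,0,0,0,0],[0,0,0,0,0,0,0]]]'|grep -E 'ee|ft'
```

```text
ee_pos: [612.4, 61.4, 187.7]
ft_force: [-1.4, 0.2, -0.4]
ee_pos: [613.9, 99.1, 188.4]
ft_force: [-0.1, -14.7, -2.8]
ee_pos: [613.7, 153.3, 188.1]
ft_force: [0.4, 0.0, 0.1]
```

```bash
python3 - <<'E'
from h import *
im=read_camera('side')[:,:,::-1].copy(); crop(im,200,160,150,110,5,'pics/c8.png')
E
```

```text
(no output)
```

View pics/c8.png

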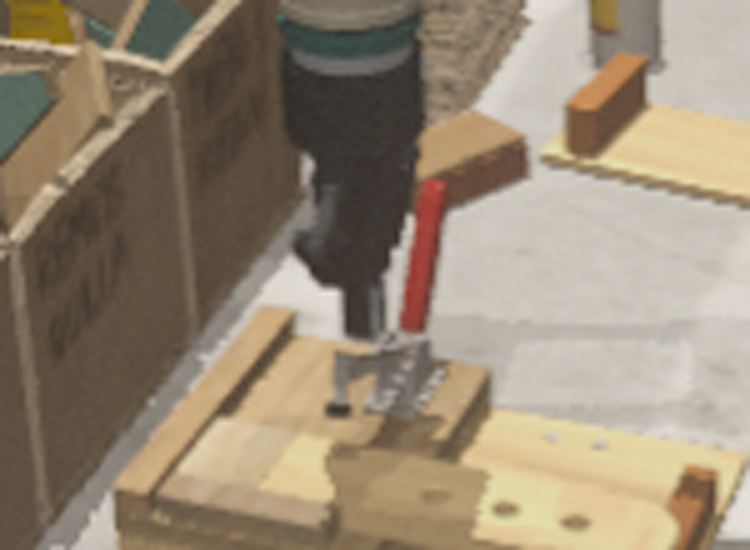

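```bash
python3 -m jog '[[[0,0,0.03,0,0,0,0],[0,0,0.03,0,0,0,0],[0,0,0.03,0,0,0,0],[0,0,0,0,0,0,0]]]'|grep -E 'ee|ft'; python3 - <<'E'
from h import *
J=lambda x,y,z:[653+x*.9992+.0401*y,146.8-.0401*x+.9992*y,z]
print((proj('side',[J(-35,36,50),J(-35,36,66),J(-115,47,38),J(-75,17,50),J(0,17,50)])-[200,160])*5+2)
im=read_camera('side')[:,:,::-1].copy(); crop(im,210,200,110,85,7,'pics/c9.png')
E
```

```text
ee_pos: [616.5, 152.0, 284.8]
ft_force: [0.1, -0.7, 0.4]
[[339.45851639 464.40391526]
 [338.12625212 440.4930497 ]
 [469.20125373 519.78698444]
 [419.24576522 458.34226449]
 [294.94244813 434.86544102]]
```

View pics/c9.png

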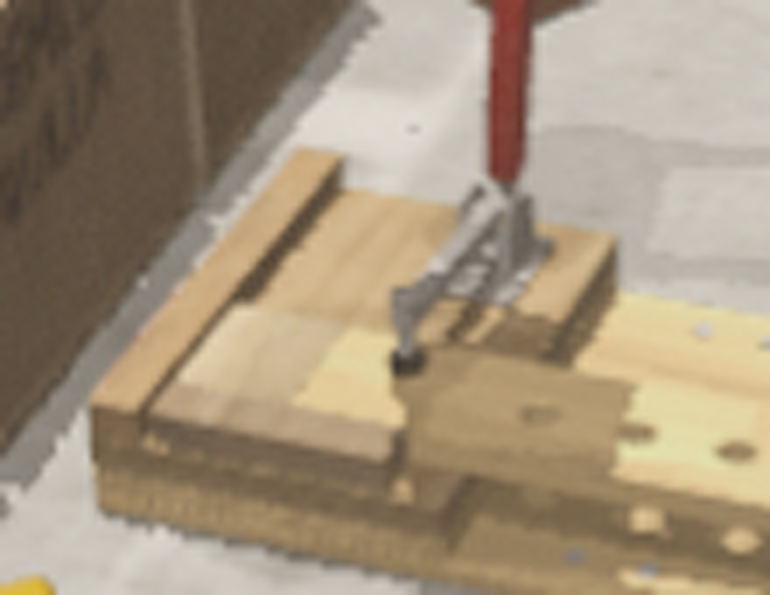

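Clamp is shut on the deck, pad at (406,360). Now to the rack for the near post, with a check of the deck holes from the top camera on the way.

```bash
python3 -m jog '[[[-0.0215,0.0265,0,0,0,0,0.02],[-0.0215,0.0265,0,0,0,0,0.05],[-0.0215,0.0265,0,0,0,0,0.05],[-0.0215,0.0265,0,0,0,0,0.05],[-0.0215,0.0265,0,0,0,0,0.05],[-0.0215,0.0265,0,0,0,0,0.05],[-0.0215,0.0265,0,0,0,0,0.05],[-0.0215,0.0265,0,0,0,0,0.05]]]'|grep -E 'ee|ft'
python3 -m jog '[[[0,0,0,0,0,0,0.05],[0,0,0,0,0,0,0.05]]]'|grep -E 'ee|grip'
python3 - <<'E'
from h import *
im=read_camera('top')[:,:,::-1].copy(); cv2.imwrite('pics/top1_raw.png',im)
s=read_camera('side')[:,:,::-1].copy(); cv2.imwrite('pics/side1_raw.png',s)
J=lambda x,y,z:[653+x*.9992+.0401*y,146.8-.0401*x+.9992*y,z]
P=[J(-x,47,50) for x in(95,135,175)]; print(np.round(P,1)); p=proj('top',P)
print(p.round(1).tolist())
for q in p:
    x,y=np.round(q).astype(int); k=8
    g=cv2.resize(im[y-k:y+k+1,x-k:x+k+1],None,fx=1,fy=1).astype(int).sum(2)
    print(g[3:-3,3:-3])
E
```

```text
ee_pos: [440.0, 364.1, 276.7]
ft_force: [1.4, 0.9, 0.6]
ee_pos: [440.1, 364.3, 276.9]
grip_width: 50.1
gripper_force: 0.0
[[560.  197.6  50. ]
 [520.  199.2  50. ]
 [480.  200.8  50. ]]
[[245.9, 202.5], [245.2, 213.8], [244.6, 225.1]]
[[481 482 490 494 493 490 494 490 490 490 490]
 [480 486 492 496 500 498 499 494 487 489 491]
 [479 485 499 510 479 487 508 499 492 489 491]
 [486 488 494 307 146 133 283 486 494 489 488]
 [482 495 303 146 160 210 201 461 492 489 493]
 [486 491 365 180 415 441 442 472 490 488 490]
 [482 491 478 318 406 429 446 489 489 488 491]
 [485 494 501 488 466 463 493 489 487 490 489]
 [485 495 496 496 492 495 496 488 487 491 490]
 [484 495 495 491 493 491 494 492 483 490 490]
 [486 494 495 492 488 491 493 489 488 489 488]]
[[478 487 492 496 491 489 491 490 486 487 490]
 [476 489 496 495 494 495 495 493 488 485 489]
 [473 487 499 504 488 482 502 496 487 485 487]
 [481 490 504 405 287 212 364 491 492 486 487]
 [491 498 494 247 164 204 200 441 488 486 491]
 [489 496 478 192 200 431 448 405 482 486 488]
 [493 498 507 319 426 435 433 467 486 487 489]
 [490 495 499 484 437 457 457 489 487 488 489]
 [492 495 493 498 495 492 496 494 489 453 453]
 [493 493 492 493 491 491 494 459 447 451 458]
 [491 494 491 491 492 491 468 455 448 452 460]]
[[491 496 493 492 491 461 464 456 447 449 456]
 [491 494 494 495 465 463 465 459 449 453 457]
 [493 497 476 475 474 469 467 456 449 451 455]
 [472 475 463 276 250 329 463 457 447 451 452]
 [470 481 343 168 213 218 331 447 450 452 454]
 [474 468 229 168 208 440 300 439 452 451 454]
 [473 482 280 434 448 449 403 448 448 449 451]
 [473 478 435 390 379 447 456 453 445 450 452]
 [471 469 467 468 460 464 457 448 448 449 454]
 [470 470 465 463 455 461 457 450 446 453 451]
 [471 468 465 460 454 462 453 446 444 452 451]]
```

```bash
python3 -m jog '[[[0.0035,-0.001,-0.02,0,0,0,0.05],[0,0,-0.028,0,0,0,0.05],[0,0,-0.028,0,0,0,0.05],[0,0,-0.025,0,0,0,0.05],[0,0,-0.02,0,0,0,0.05],[0,0,-0.012,0,0,0,0.05],[0,0,0,0,0,0,0.05],[0,0,0,0,0,0,0.05]]]'|grep -E 'ee|ft'
python3 -m jog '[[[0,0,-0.01,0,0,0,0.04],[0,0,0,0,0,0,0.03],[0,0,0,0,0,0,0.022],[0,0,0,0,0,0,0.022]]]'|grep -E 'ee|ft|grip'
```

```text
ee_pos: [446.0, 361.1, 144.2]
ft_force: [-0.5, 0.2, 0.4]
ee_pos: [445.7, 362.4, 135.5]
ft_force: [-0.9, 0.5, 0.4]
grip_width: 22.2
gripper_force: 0.0
```

```bash
python3 -m jog '[[[0,0,-0.003,0,0,0,0.022],[0,0,0,0,0,0,0.01],[0,0,0,0,0,0,0.005],[0,0,0,0,0,0,0.005]]]' 40|grep -E 'ee|ft|grip'
python3 -m jog '[[[0,0,0,0,0,0,0.005]]]'|grep -E 'ee|ft|grip'
python3 -m jog '[[[0,0,0,0,0,0,0.005]]]'|grep -E 'ee|ft|grip'
```

```text
ee_pos: [445.4, 362.4, 132.1]
ft_force: [-0.7, 0.1, -0.2]
grip_width: 15.1
gripper_force: 39.0
ee_pos: [445.4, 362.4, 132.1]
ft_force: [-0.5, 1.3, 0.5]
grip_width: 14.6
gripper_force: 39.0
ee_pos: [445.4, 362.4, 132.1]
ft_force: [-0.7, -0.0, 1.3]
grip_width: 14.8
gripper_force: 39.0
```

```bash
python3 -m jog '[[[0,0,0.01,0,0,0,0.005],[0,0,0.025,0,0,0,0.005],[0,0,0.03,0,0,0,0.005],[0,0,0.025,0,0,0,0.005],[0.005,-0.02,0.01,0,0,0,0.005],[0.007,-0.03,0,0,0,0,0.005],[0.007,-0.03,0,0,0,0,0.005],[0.007,-0.03,0,0,0,0,0.005]]]'|grep -E 'ee|ft|grip'
python3 -m jog '[[[0.007,-0.025,0,0,0,0,0.005],[0.004,-0.015,0,0,0,0,0.005],[0,-0.007,0,0,0,0,0.005],[0,0,0,0,0,0,0.005],[0,0,0,0,0,0,0.005],[0,0,0,0,0,0,0.005]]]'|grep -E 'ee|ft|grip|\['
```

```text
ee_pos: [471.4, 251.4, 233.1]
ft_force: [-0.3, -0.5, -0.1]
grip_width: 15.1
gripper_force: 39.5
ee_pos: [482.1, 206.2, 232.1]
tool_rot: [[-0.999, 0.04, 0.0], [0.04, 0.999, 0.001], [0.0, 0.001, -1.0]]
ft_force: [-1.3, 1.3, -0.8]
grip_width: 14.6
gripper_force: 39.5
```

```bash
python3 -m jog '[[[0,-0.0054,-0.02,0,0,0,0.005],[0,0,-0.02,0,0,0,0.005],[0,0,-0.013,0,0,0,0.005],[0,0,0,0,0,0,0.005],[0,0,0,0,0,0,0.005],[0,0,0,0,0,0,0.005]]]'|grep -E 'ee|ft|grip'
python3 - <<'E'
from h import *
s=read_camera('side')[:,:,::-1].copy(); cv2.imwrite('pics/side2_raw.png',s); a=s[230:300,270:350]; b=cv2.imread('pics/side1_raw.png')[230:300,270:350]
cv2.imwrite('pics/c10.png',cv2.resize(np.hstack([a,b]),None,fx=5,fy=6,interpolation=cv2.INTER_CUBIC))
E
```

```text
ee_pos: [482.8, 200.8, 179.7]
ft_force: [-0.6, 0.4, 0.5]
grip_width: 14.8
gripper_force: 39.5
```

View pics/c10.png

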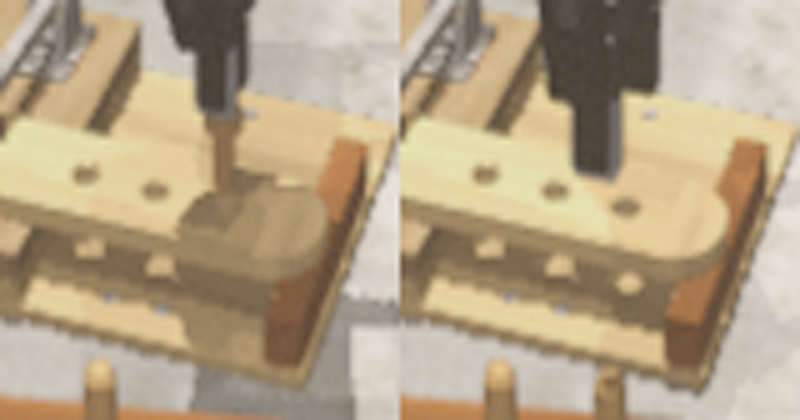

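The post tip at (224,190) is right over hole_3 at (226,206). Inserting.

```bash
python3 -m jog '[[[0,0,-0.006,0,0,0,0.005],[0,0,-0.004,0,0,0,0.005],[0,0,0,0,0,0,0.005]]]'|grep -E 'ee|ft'
python3 -m jog '[[[0,0,-0.004,0,0,0,0.005],[0,0,-0.002,0,0,0,0.005],[0,0,0,0,0,0,0.005]]]'|grep -E 'ee|ft'
```

```text
ee_pos: [481.9, 199.8, 168.4]
ft_force: [0.2, -0.5, -0.3]
ee_pos: [482.1, 199.8, 162.4]
ft_force: [-0.7, 0.5, -0.5]
```

```bash
python3 -m jog '[[[0,0,-0.008,0,0,0,0.005],[0,0,-0.008,0,0,0,0.005],[0,0,-0.005,0,0,0,0.005],[0,0,0,0,0,0,0.005]]]'|grep -E 'ee|ft'
python3 -m jog '[[[0,0,-0.003,0,0,0,0.005],[0,0,0,0,0,0,0.005]]]'|grep -E 'ee|ft'
python3 -m jog '[[[0,0,-0.003,0,0,0,0.005],[0,0,0,0,0,0,0.005]]]'|grep -E 'ee|ft'
```

```text
ee_pos: [481.7, 199.7, 140.3]
ft_force: [-0.1, 0.1, -0.6]
ee_pos: [482.2, 199.8, 138.4]
ft_force: [0.3, 0.4, -0.5]
ee_pos: [482.5, 200.0, 137.0]
ft_force: [-3.0, 1.0, 7.0]
```

```bash
python3 -m jog '[[[0,0,0,0,0,0,0.03],[0,0,0,0,0,0,0.045],[0,0,0.01,0,0,0,0.05],[0,0,0.03,0,0,0,0.05],[0,0,0.03,0,0,0,0.05],[0,0,0.03,0,0,0,0.05],[0.004,0.02,0,0,0,0,0.05],[0.004,0.03,0,0,0,0,0.05]]]'|grep -E 'ee|ft|grip'
python3 -m jog '[[[0.004,0.03,0,0,0,0,0.05],[0.001,0.03,0,0,0,0,0.05],[0,0.03,0,0,0,0,0.05],[0,0.02,0,0,0,0,0.05],[0,0.01,0,0,0,0,0.05],[0,0,0,0,0,0,0.05],[0,0,0,0,0,0,0.05]]]'|grep -E 'ee|ft|grip'
```

```text
ee_pos: [491.7, 248.9, 239.4]
ft_force: [1.0, 0.5, -0.8]
grip_width: 49.9
gripper_force: 0.0
ee_pos: [495.2, 369.4, 236.0]
ft_force: [-0.5, 0.6, 0.1]
grip_width: 50.1
gripper_force: 0.0
```

```bash
python3 -m jog '[[[0,0.0008,-0.02,0,0,0,0.05],[0,0,-0.028,0,0,0,0.05],[0,0,-0.028,0,0,0,0.05],[0,0,-0.016,0,0,0,0.05],[0,0,0,0,0,0,0.03],[0,0,0,0,0,0,0.024],[0,0,0,0,0,0,0.022]]]'|grep -E 'ee|ft|grip'
python3 - <<'E'
from h import *
s=read_camera('side')[:,:,::-1].copy(); t=read_camera('top')[:,:,::-1].copy(); cv2.imwrite('pics/side3_raw.png',s)
a=s[230:330,245:345]
cv2.imwrite('pics/c11.png',cv2.resize(a,None,fx=6,fy=6,interpolation=cv2.INTER_CUBIC))
E
```

```text
ee_pos: [496.3, 370.1, 145.3]
ft_force: [-0.3, 0.6, 0.1]
grip_width: 21.9
gripper_force: 0.0
```

View pics/c11.png

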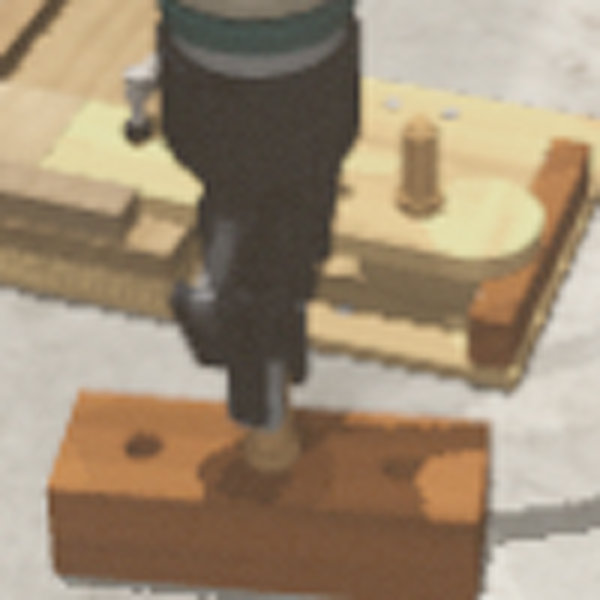

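First post stands seated in hole_3 at (420,165), and the fingers straddle the second. Gripping it.

```bash
python3 -m jog '[[[0,0,-0.010,0,0,0,0.022],[0,0,-0.002,0,0,0,0.022],[0,0,0,0,0,0,0.01],[0,0,0,0,0,0,0.005],[0,0,0,0,0,0,0.005],[0,0,0,0,0,0,0.005]]]' 40|grep -E 'ee|ft|grip'
python3 - <<'E'
from h import *
p=proj('side',[[496,382,70],[495,370,50],[443.6,362.4,91],[495,370,91]]); print(((p-[245,230])*6+2.5).round(), (p*4-[860,760]).round())
E
```

```text
ee_pos: [495.4, 370.8, 132.0]
ft_force: [-0.8, 0.8, -0.3]
grip_width: 15.2
gripper_force: 38.9
[[258. 427.]
 [271. 447.]
 [401. 377.]
 [269. 366.]] [[290. 443.]
 [299. 456.]
 [386. 410.]
 [297. 403.]]
```

```bash
python3 -m jog '[[[0,0,0.01,0,0,0,0.005],[0,0,0.025,0,0,0,0.005],[0,0,0.03,0,0,0,0.005],[0,0,0.025,0,0,0,0.005],[0.005,-0.02,0.01,0,0,0,0.005],[0.005,-0.03,0,0,0,0,0.005],[0.005,-0.03,0,0,0,0,0.005],[0.005,-0.03,0,0,0,0,0.005]]]'|grep -E 'ee|ft|grip'
python3 -m jog '[[[0.004,-0.03,0,0,0,0,0.005],[0,-0.02,0,0,0,0,0.005],[0,-0.0115,0,0,0,0,0.005],[0,0,0,0,0,0,0.005],[0,0,0,0,0,0,0.005],[0,0,0,0,0,0,0.005]]]'|grep -E 'ee|ft|grip|\['
```

```text
ee_pos: [515.5, 259.9, 233.4]
ft_force: [0.5, -0.2, -1.0]
grip_width: 14.7
gripper_force: 39.1
ee_pos: [519.4, 200.2, 232.3]
tool_rot: [[-0.999, 0.04, 0.001], [0.04, 0.999, 0.001], [-0.001, 0.001, -1.0]]
ft_force: [-0.4, 0.3, 0.6]
grip_width: 14.7
gripper_force: 39.1
```

```bash
python3 -m jog '[[[0.001,-0.001,-0.02,0,0,0,0.005],[0,0,-0.02,0,0,0,0.005],[0,0,-0.015,0,0,0,0.005],[0,0,-0.006,0,0,0,0.005],[0,0,0,0,0,0,0.005],[0,0,0,0,0,0,0.005]]]'|grep -E 'ee|ft'
python3 -m jog '[[[0,0,-0.004,0,0,0,0.005],[0,0,-0.003,0,0,0,0.005],[0,0,0,0,0,0,0.005]]]'|grep -E 'ee|ft'
```

```text
ee_pos: [520.6, 199.1, 171.1]
ft_force: [0.0, -0.3, 0.0]
ee_pos: [520.4, 198.5, 164.3]
ft_force: [-1.2, 0.5, -0.7]
```

In the hole, no resistance.

```bash
python3 -m jog '[[[0,0,-0.008,0,0,0,0.005],[0,0,-0.008,0,0,0,0.005],[0,0,-0.005,0,0,0,0.005],[0,0,0,0,0,0,0.005]]]'|grep -E 'ee|ft'
python3 -m jog '[[[0,0,-0.004,0,0,0,0.005],[0,0,0,0,0,0,0.005]]]'|grep -E 'ee|ft'
python3 -m jog '[[[0,0,-0.003,0,0,0,0.005],[0,0,0,0,0,0,0.005]]]'|grep -E 'ee|ft'
```

```text
ee_pos: [519.8, 197.9, 141.3]
ft_force: [-1.0, 0.8, -0.9]
ee_pos: [520.2, 198.1, 138.1]
ft_force: [0.4, 1.5, -0.4]
ee_pos: [520.4, 198.3, 136.2]
ft_force: [-1.7, 0.5, 2.0]
```

```bash
python3 -m jog '[[[0,0,-0.001,0,0,0,0.005],[0,0,0,0,0,0,0.005]]]'|grep -E 'ee|ft'
python3 -m jog '[[[0,0,0,0,0,0,0.03],[0,0,0,0,0,0,0.045],[0,0,0,0,0,0,0.045],[0,0,0.01,0,0,0,0.05],[0,0,0.03,0,0,0,0.05],[0,0,0.035,0,0,0,0.04],[0,0,0.035,0,0,0,0.0],[0,0,0.035,0,0,0,0.0]]]'|grep -E 'ee|ft|grip'
```

```text
ee_pos: [520.4, 198.3, 136.1]
ft_force: [-3.3, 1.1, 7.8]
ee_pos: [520.2, 198.0, 282.0]
ft_force: [1.3, 0.5, 0.2]
grip_width: 16.8
gripper_force: 0.0
```

Both posts are seated. Now opening the clamp: closed fingers on the +y side of the handle, pushing to -y.

```bash
python3 -m jog '[[[0.02,-0.02,0,0,0,0,0],[0.025,-0.02,0,0,0,0,0],[0.025,-0.02,0,0,0,0,0],[0.024,-0.018,0,0,0,0,0],[0,0,0,0,0,0,0],[0,0,-0.02,0,0,0,0],[0,0,-0.02,0,0,0,0],[0,0,0,0,0,0,0]]]'|grep -E 'ee|ft|grip'
```

```text
ee_pos: [612.3, 119.8, 236.4]
ft_force: [-0.6, -0.4, -1.7]
grip_width: -0.4
gripper_force: 0.0
```

```bash
python3 -m jog '[[[0.0015,0.001,-0.02,0,0,0,0],[0,0,-0.02,0,0,0,0],[0,0,-0.006,0,0,0,0],[0,0,0,0,0,0,0]]]'|grep -E 'ee|ft|grip'
python3 -m jog '[[[0,-0.01,0,0,0,0,0],[0,-0.01,0,0,0,0,0],[0,-0.01,0,0,0,0,0],[0,-0.01,0,0,0,0,0]]]'|grep -E 'ee|ft'
python3 -m jog '[[[0,-0.01,0,0,0,0,0],[0,-0.01,0,0,0,0,0],[0,-0.01,0,0,0,0,0],[0,-0.01,0,0,0,0,0],[0,-0.01,0,0,0,0,0],[0,0,0,0,0,0,0]]]'|grep -E 'ee|ft'
```

```text
ee_pos: [614.8, 121.3, 193.0]
ft_force: [0.7, -0.1, -0.2]
grip_width: -0.2
gripper_force: 0.0
ee_pos: [616.3, 81.8, 194.9]
ft_force: [2.2, 16.7, -7.8]
ee_pos: [616.1, 29.4, 194.7]
ft_force: [-0.0, -0.7, 0.8]
```

```bash
python3 -m jog '[[[0,0,0.02,0,0,0,0],[0,0,0.03,0,0,0,0],[0,0,0.03,0,0,0,0],[0,-0.02,0.02,0,0,0,0],[0,-0.03,0,0,0,0,0],[0,-0.03,0,0,0,0,0],[0,0,0,0,0,0,0]]]'|grep -E 'ee|ft'
python3 - <<'E'
from h import *
s=read_camera('side')[:,:,::-1].copy(); cv2.imwrite('pics/side4_raw.png',s)
for n in('side0_raw','side3_raw','side4_raw'):
    im=cv2.imread(f'pics/{n}.png').astype(int)[190:290,240:340]; m=(im[:,:,2]>110)&(im[:,:,1]<65)&(im[:,:,0]<75)
    y,x=np.nonzero(m); print(n,m.sum(),x.mean(),y.mean(),x.min(),x.max(),y.min(),y.max())
a=cv2.imread('pics/side1_raw.png').astype(int)[255:290,270:345]; b=s[255:290,270:345].astype(int)
E
```

```text
ee_pos: [616.0, -54.5, 295.1]
ft_force: [0.4, 0.7, -0.1]<stdin>:5: RuntimeWarning: Mean of empty slice.
  ret = ret.dtype.type(ret / rcount)
Traceback (most recent call last):
ValueError: zero-size array to reduction operation minimum which has no identity
```

```bash
python3 - <<'E'
from h import *
I={n:cv2.imread(f'pics/{n}.png').astype(int) for n in('side0_raw','side3_raw','side4_raw','side1_raw')}
for n,im in I.items():
    c=im[195:275,260:340]; m=(c[:,:,2]>100)&(c[:,:,2]>1.7*c[:,:,1])&(c[:,:,2]>1.7*c[:,:,0])
    y,x=np.nonzero(m); print(n,m.sum(),x.mean().round(1) if len(x) else '',y.mean().round(1) if len(y) else '')
    if n!='side4_raw': d=abs(im-I['side4_raw']).sum(2)>90; print(' lever region diff',d[200:243,268:300].mean().round(3),' deck front', d[262:290,270:335].mean().round(3))
E
```

```text
side0_raw 65 27.5 26.0
 lever region diff 0.375  deck front 0.396
side3_raw 0  
 lever region diff 0.72  deck front 0.327
side4_raw 119 25.9 19.3
side1_raw 142 22.1 14.3
 lever region diff 0.381  deck front 0.03
```

```bash
python3 - <<'E'
from h import *
crop(cv2.imread('pics/side4_raw.png'),230,180,130,100,6,'pics/c12.png')
E
```

```text
(no output)
```

View pics/c12.png

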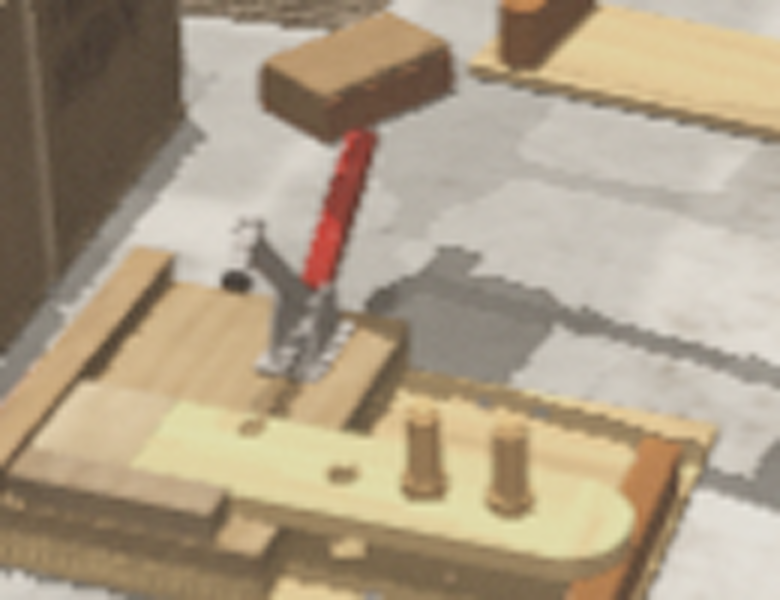

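Lever was caught mid-swing (handle tip at (362,135)); posts and deck are fine. I wait a moment and measure again.

```bash
python3 -m jog '[[[0,0,0,0,0,0,0],[0,0,0,0,0,0,0],[0,0,0,0,0,0,0],[0,0,0,0,0,0,0],[0,0,0,0,0,0,0],[0,0,0,0,0,0,0],[0,0,0,0,0,0,0],[0,0,0,0,0,0,0]]]'|grep -E 't:'
cat > lev.py <<'E'
from h import *
def red(im):
    c=im.astype(int)[195:260,262:320]; m=(c[:,:,2]>90)&(c[:,:,2]>1.6*c[:,:,1])&(c[:,:,2]>1.6*c[:,:,0])
    y,x=np.nonzero(m); return m.sum(),(x.min()+262,y[x.argmin()]+195),(x.max()+262,y[x.argmax()]+195),y.min()+195,y.max()+195
if __name__=='__main__':
    print('open0',red(cv2.imread('pics/side0_raw.png'))); print('prev',red(cv2.imread('pics/side4_raw.png')))
    s=read_camera('side')[:,:,::-1].copy(); cv2.imwrite('pics/side5_raw.png',s); print('now',red(s))
    X,Y=614,90.2
    for a in(.1,.4,.7,1.,1.2,1.4): print(a,proj('side',[X,Y-18*np.cos(a)-95*np.sin(a),66-18*np.sin(a)+95*np.cos(a)]).round(1))
E
python3 lev.py
```

```text
t: 26.45
tool_rot: [[-0.999, 0.04, -0.0], [0.04, 0.999, 0.0], [0.0, 0.0, -1.0]]
open0 (np.int64(68), (np.int64(282), np.int64(225)), (np.int64(293), np.int64(215)), np.int64(215), np.int64(227))
prev (np.int64(126), (np.int64(280), np.int64(226)), (np.int64(291), np.int64(202)), np.int64(201), np.int64(227))
now (np.int64(64), (np.int64(282), np.int64(225)), (np.int64(293), np.int64(216)), np.int64(215), np.int64(227))
0.1 [[282.2 198.1]]
0.4 [[285.2 197.6]]
0.7 [[287.6 200. ]]
1.0 [[289.3 205. ]]
1.2 [[290.  209.4]]
1.4 [[290.3 214.5]]
```

Lever is back fully open, matching the first image. Going back to the deck.

```bash
python3 -m jog '[[[-0.01,0.02,0,0,0,0,0.02],[-0.01,0.032,0,0,0,0,0.05],[-0.01,0.032,0,0,0,0,0.08],[-0.01,0.032,0,0,0,0,0.08],[-0.01,0.032,0,0,0,0,0.08],[-0.01,0.032,0,0,0,0,0.08],[-0.01,0.032,0,0,0,0,0.08],[-0.01,0.02,0,0,0,0,0.08]]]'|grep -E 'ee|ft'
python3 -m jog '[[[0,0.02,0,0,0,0,0.08],[0,0,0,0,0,0,0.08],[0,0,-0.02,0,0,0,0.08],[0,0,-0.03,0,0,0,0.08],[0,0,-0.03,0,0,0,0.08],[0,0,-0.02,0,0,0,0.08],[0,0,0,0,0,0,0.08],[0,0,0,0,0,0,0.08]]]'|grep -E 'ee|ft|grip'
```

```text
ee_pos: [535.1, 186.0, 294.1]
ft_force: [0.5, -0.0, 0.4]
ee_pos: [535.7, 202.4, 193.3]
ft_force: [0.4, 0.1, -0.7]
grip_width: 80.1
gripper_force: 0.0
```

```bash
python3 -m jog '[[[0,-0.0037,-0.02,0,0,0,0.08],[0,0,-0.025,0,0,0,0.08],[0,0,-0.02,0,0,0,0.08],[0,0,-0.01,0,0,0,0.08],[0,0,-0.006,0,0,0,0.075],[0,0,0,0,0,0,0.068],[0,0,0,0,0,0,0.068]]]'|grep -E 'ee|ft|grip'
```

```text
ee_pos: [536.9, 199.6, 114.2]
ft_force: [-0.4, -0.6, 0.1]
grip_width: 68.1
gripper_force: 0.0
```

```bash
python3 -m jog '[[[0,-0.001,-0.005,0,0,0,0.068],[0,0,0,0,0,0,0.068],[0,0,0,0,0,0,0.05],[0,0,0,0,0,0,0.05],[0,0,0,0,0,0,0.05],[0,0,0,0,0,0,0.05]]]' 60|grep -E 'ee|ft|grip'
python3 -m jog '[[[0,0,0.003,0,0,0,0.05],[0,0,0.006,0,0,0,0.05],[0,0,0.012,0,0,0,0.05],[0,0,0.02,0,0,0,0.05],[0,0,0.025,0,0,0,0.05],[0,0,0.025,0,0,0,0.05],[0,0,0.025,0,0,0,0.05],[0,0,0.025,0,0,0,0.05]]]'|grep -E 'ee|ft|grip|\['
```

```text
ee_pos: [536.1, 198.4, 109.0]
ft_force: [-1.6, -0.4, 6.3]
grip_width: 57.9
gripper_force: 64.9
ee_pos: [535.4, 198.5, 250.0]
tool_rot: [[-0.999, 0.041, -0.001], [0.041, 0.999, 0.0], [0.001, 0.0, -1.0]]
ft_force: [0.5, 0.3, -2.2]
grip_width: 57.9
gripper_force: 64.8
```

```bash
python3 -m jog '[[[0,0,0.025,0,0,0,0.05],[0,0,0.03,0,0,0,0.05],[0,-0.01,0.025,0,0,0,0.05],[-0.002,-0.02,0,0,0,-0.4,0.05],[-0.002,-0.03,0,0,0,-0.4,0.05],[-0.002,-0.03,0,0,0,-0.4,0.05],[-0.002,-0.03,0,0,0,-0.4,0.05],[-0.002,-0.03,0,0,0,-0.4,0.05]]]'|grep -E 'ee|ft|grip'
python3 -m jog '[[[-0.003,-0.03,0,0,0,-0.5,0.05],[-0.003,-0.03,0,0,0,-0.5,0.05],[-0.003,-0.03,0,0,0,-0.5,0.05],[-0.003,-0.03,0,0,0,-0.5,0.05],[-0.003,-0.03,0,0,0,-0.5,0.05],[-0.003,-0.03,0,0,0,-0.5,0.05],[-0.003,-0.03,0,0,0,-0.5,0.05],[-0.003,-0.03,0,0,0,-0.5,0.05]]]'|grep -E 'ee|ft|grip'
python3 -m jog '[[[-0.003,-0.03,0,0,0,-0.5,0.05],[-0.002,-0.03,0,0,0,-0.2,0.05],[0,-0.03,0,0,0,0,0.05],[0,-0.02,0,0,0,0,0.05],[0,-0.01,0,0,0,0,0.05],[0,0,0,0,0,0,0.05]]]'|grep -E 'ee|ft|grip|\['
```

```text
ee_pos: [525.2, 47.4, 328.9]
ft_force: [0.3, 0.2, -2.4]
grip_width: 58.0
gripper_force: 64.9
ee_pos: [501.2, -192.7, 328.9]
ft_force: [0.5, 0.1, -3.0]
grip_width: 58.0
gripper_force: 64.9
ee_pos: [496.7, -313.4, 328.3]
tool_rot: [[-0.987, 0.16, -0.001], [0.16, 0.987, 0.0], [0.001, -0.0, -1.0]]
ft_force: [-1.1, -0.2, -2.3]
grip_width: 58.1
gripper_force: 64.9
```

```bash
python3 -m jog '[[[0,0.005,-0.02,0,0,0,0.05],[0,0,-0.03,0,0,0,0.05],[0,0,-0.03,0,0,0,0.05],[0,0,-0.03,0,0,0,0.05],[0,0,-0.03,0,0,0,0.05],[0,0,-0.03,0,0,0,0.05],[0,0,-0.02,0,0,0,0.05],[0,0,0,0,0,0,0.05]]]'|grep -E 'ee|ft|grip'
python3 -m jog '[[[0,0,0,0,0,0,0.05],[0,0,0,0,0,0,0.05]]]'|grep -E 'ee|ft|grip'
python3 - <<'E'
from h import *
for n in('top','side'): cv2.imwrite(f'pics/{n}6_raw.png',read_camera(n)[:,:,::-1])
E
```

```text
ee_pos: [494.5, -302.7, 134.6]
ft_force: [-1.3, 0.1, -2.7]
grip_width: 57.8
gripper_force: 65.5
ee_pos: [497.9, -306.2, 140.5]
ft_force: [0.0, 0.2, -2.1]
grip_width: 58.2
gripper_force: 65.5
```

```bash
python3 -m jog '[[[-0.001,-0.002,-0.008,0,0,0,0.05],[0,0,-0.006,0,0,0,0.05],[0,0,0,0,0,0,0.05],[0,0,0,0,0,0,0.05]]]'|grep -E 'ee|ft'
python3 -m jog '[[[0,0,-0.003,0,0,0,0.05],[0,0,0,0,0,0,0.05]]]'|grep -E 'ee|ft'
python3 -m jog '[[[0,0,-0.002,0,0,0,0.05],[0,0,0,0,0,0,0.05]]]'|grep -E 'ee|ft'
```

```text
ee_pos: [495.4, -308.3, 124.5]
ft_force: [-0.7, 0.2, -1.9]
ee_pos: [495.7, -308.5, 121.5]
ft_force: [-0.2, 0.1, -2.6]
ee_pos: [495.9, -308.6, 121.0]
ft_force: [-1.1, 2.0, 4.9]
```

Touched down on the rails. Releasing slowly and withdrawing.

```bash
python3 -m jog '[[[0,0,0,0,0,0,0.06],[0,0,0,0,0,0,0.066],[0,0,0,0,0,0,0.075],[0,0,0,0,0,0,0.08],[0,0,0,0,0,0,0.08]]]'|grep -E 'ee|ft|grip'
python3 -m jog '[[[0,0,0.01,0,0,0,0.08],[0,0,0.02,0,0,0,0.08],[0,0,0.03,0,0,0,0.08],[0,0,0.035,0,0,0,0.08],[0,0,0.035,0,0,0,0.08],[0,0,0.035,0,0,0,0.08],[-0.03,0.01,0.02,0,0,0,0.08],[-0.03,0.01,0,0,0,0,0.08]]]'|grep -E 'ee|ft'
python3 -m jog '[[[-0.03,0.03,0,0,0,0,0.08],[-0.03,0.03,0,0,0,0,0.08],[-0.02,0.03,0,0,0,0,0.08],[0,0.03,0,0,0,0,0.08],[0,0.03,0,0,0,0,0.08],[0,0.03,0,0,0,0,0.08],[0,0.03,0,0,0,0,0.08],[0,0,0,0,0,0,0.08]]]'|grep -E 't:|ee'
python3 - <<'E'
from h import *
import lev
s=read_camera('side')[:,:,::-1].copy(); t=read_camera('top')[:,:,::-1].copy(); print(lev.red(s))
cv2.imwrite('pics/side7_raw.png',s); cv2.imwrite('pics/top7_raw.png',t)
# predicted deck points: bow/stern corners, holes, post tops
c,sn=np.cos(np.radians(170.9)),np.sin(np.radians(170.9))
D=lambda x,y,z:[501+c*x-sn*y,-308.5+sn*x+c*y,z]
P=[D(-20,0,62),D(20,0,108),D(60,0,108),D(-115,30,62),D(-115,-30,62),D(115,0,62)]
print(proj('top',P).round(1).tolist())
d=(abs(t.astype(int)-cv2.imread('pics/top0_raw.png')).sum(2)>60).astype(np.uint8)
d=d[170:270,365:420]
for r in d[::2,::1]: print(''.join('#' if v else '.' for v in r))
E
```

```text
ee_pos: [496.0, -308.6, 119.9]
ft_force: [0.1, 0.2, -0.2]
grip_width: 80.0
gripper_force: 0.0
ee_pos: [437.9, -290.3, 310.9]
ft_force: [-0.5, -0.1, 0.1]
t: 34.77
ee_pos: [355.6, -75.2, 305.6]
tool_rot: [[-0.988, 0.153, 0.001], [0.153, 0.988, 0.003], [-0.0, 0.003, -1.0]]
(np.int64(67), (np.int64(282), np.int64(225)), (np.int64(293), np.int64(215)), np.int64(215), np.int64(227))
[[391.0, 212.5], [391.9, 222.7], [390.4, 234.5], [403.0, 187.2], [386.0, 184.6], [385.9, 251.0]]
.......................................................
.......................................................
.......................................................
.......................................................
.......................................................
.......................................................
.......................................................
.......................................................
.......................................................
.......................................................
..................#############........................
.......
[... 1476 characters left out ...]
##..........................
.##.#.....###################..........................
###.#.....###################..........................
###....#####################...........................
##.......#####.......######............................
########...#######.....................................
############.#######...................................
##.####.####...####.###................................
#####..###############..##.............................
#####.########....#....................................
#####.....####...###.####..............................
..#############.##.##..................................
.##############.#......................................
```

```bash
python3 - <<'E'
from h import *
t=cv2.imread('pics/top7_raw.png').astype(int); 
for r in range(178,258,1):
    q=t[r,368:416]; print(r,''.join('o' if v[2]>1.7*v[1]-20 and v[2]>80 and v[0]<.8*v[1] and v[2]-v[0]>70 and v[2]>1.3*v[1] else 'D' if v.sum()<220 else 'Y' if v[1]-v[0]>30 else '.' for v in q))
c,sn=np.cos(np.radians(170.9)),np.sin(np.radians(170.9))
D=lambda x,y,z:[501+c*x-sn*y,-308.5+sn*x+c*y,z]
P=[D(-20,0,62),D(20,0,108),D(60,0,108),D(-100,30,62),D(-100,-30,62),D(100,-26,62),D(100,26,62),D(115,0,62),D(-115,0,62)]
p=proj('top',P).round(1);p[:,0]-=368;print(p.tolist())
E
```

```text
178 DDD.YY..........................................
179 DDDDD...........................................
180 .DDDD...........................................
181 ..DDD...........................................
182 ................................................
183 ...........YYYY.................................
184 ..........YYYYYYYYYYYY..........................
185 ...........YYYYYYYYYYYYYYYYY....................
186 ..........YY.ooYYYYYYYYYYYYYYYYYYY..............
187 ..........YDDooooooooYYYYYYYYYYYYYYYYYY.........
188 .........Y.DYoooYoooooooooooYYYYYYYYYYYY........
189 .........Y.Dooo.YYYYYYYYooooooooooYYY.Y.........
190 ..........DDooo.YYYYYYYYYYYYYYoooooooooo........
191 ..........DDYoo.YYYYYYYYYYYYYYYYYYoooooo........
192 ..........DDDDoYYYYYYYYYYYYYYYYYYYoooooY........
193 ..........DDDDD.YYYYYYYYYYYYYYYYYYoooooY........
194 .........YY..DDYYYYYYYYYYYYYYYYYYooooooY........
195 ........YYYY..DYYYYYYYYYYYYYYYYYY.Yoooo.........
196 .........YYY...YYYYYYYYYYYYYYYYY.DDDDDD.........
197 ........YYY....YYYYYYYYYYYYYYYYY.DDDDD..........
198 ........YYY....YYYYYYYYYYYYYYYYY.D..
[... 2658 characters left out ...]
....
249 .....DDD.YYYYYYYYYYYYYYYYYoooooo................
250 .YYY..DDDYYYYYYYYYYYYYYYYYoooooo................
251 .YYYY..DD.YYYYYYYYYYYYYY.ooooooo................
252 YYYYYY..DD.YYYYYYYYYYYY...DDDDDY................
253 DD.YYYYY.DDDYYYYYYYYYYYY.....YY.................
254 .......DDD..DYYYYYYYYYYYYYYYYYY.................
255 ...........DDDDD.YYYYYYYYYYYYYY.................
256 .............D.....DD.YYYYYYYYY.................
257 ...........................YYY..................
[[23.0, 212.5], [23.899999999999977, 222.7], [22.399999999999977, 234.5], [34.39999999999998, 191.4], [17.399999999999977, 188.8], [11.0, 245.5], [25.899999999999977, 247.8], [17.899999999999977, 251.0], [26.5, 185.9]]
```

```bash
python3 - <<'E'
from fit import *
I=lambda p:(p[0]+368,p[1])
# pixel (col,row) centres of deck edges/holes in top7
fit('deck',('top',I,[((-20,0,62),(20.8,216)),((-115,30,62),(33.6,190.6)),((-115,-30,62),(15.6,188.5)),((115,0,62),(16.5,253.4)),((60,28,62),(32.3,238)),((60,-30,62),(8.6,238))]),('side',I,[]),[495,-308,2.98])
E
```

```text
deck top [ 488.9 -301.9] 171.62 res px [0.3, -0.1, -0.8, -0.2, 0.2, -0.4, -0.0, 1.2, -5.9, 1.8, 1.2, -0.5]
deck both [ 488.9 -301.9] 171.62 res px [0.3, -0.1, -0.8, -0.2, 0.2, -0.4, -0.0, 1.2, -5.9, 1.8, 1.2, -0.5]
```

The deck lies on both rails, about 12 mm from the centre against a 20 mm tolerance, and the yaw is right. The lever is open, so I'm handing in.

```bash
python3 -c "
from rig import *
print(sign_off())"
```

```text
the job is handed in; nothing more can be done
None
```

I handed the job in with the deck on both rails of the drying stand, about 12 mm off the stand's centre (tolerance 20 mm) and in line with it, both posts present pushed down to their collars and the clamp fully open; the sign-off gave no verdict.

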